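# Shut the sample press and hold the colour reader on its window

## Task

A dyed sample is waiting under the glass of the sample press for a colour reading. Press the sprung window frame down (its front tab is there for that) until the catch holds it shut by itself, without putting the fingers on the glass; then draw the colour reader out of its leaning dock and stand it upright on the glass with its nose inside the printed ring, pressing lightly so that the sprung nose is about half way in. Finish while still holding the reader there, steady and square to the glass, and leave the beaker, timer and jar where they are.

Things in the scene. Friction and masses are not known exactly. Their poses are not given: they have to be found in the camera images.
- press: Sample press, fixed to the bench: grey base plate 200 (x) x 100 (y) mm, 12 mm high with its feet; a round metal anvil with the dark red sample, hinge cheeks at the far (+x) end, a roller catch at the near end. Origin on the bench under the middle of the plate, straight below the window's centre when shut; x points from the tab end to the hinge, z up. The hinge pin runs along y through (75, 0, 30) mm.
- frame (a joint): Opening angle of the press's aluminium window frame about its hinge pin, rad: 0 = shut and level, 0.5 = fully open, front raised, where a spring holds it at the start. Pushing it down takes about 2 N at the tab, rising to about 10 N just before the end, where a sprung roller snaps over a pin and then holds it shut (below 0.02) by itself; it stops firmly at 0.
- tab (a point): Centre of the upper face of the frame's ribbed front tab, where it is pressed down. Axes are the frame's: x towards the hinge, z out of the upper face. The tab is 44 mm wide (y) and reaches 22 mm forward (-x) and 35 mm back (to the frame plate) of this point; 161 mm from the hinge pin. Shut, this point is at (-86, 0, 48) mm in the press's frame.
- ring (a point): Centre of the thin black printed ring (29 mm across) in the middle of the round glass window (47 mm across, set flush in the frame, 86 mm behind the tab point), on the upper face of the glass; z is square to the glass, outward. With the frame shut it is 47 mm above the bench, straight above the press's origin, and z is up.
- dock: Fixed dock: black base plate 130 x 90 mm and a square grey tube (outside 51 x 44 mm) that leans 20 degrees (0.35 rad) towards the dock's -x; its mouth is about 78 mm above the bench. The reader stands in it 35 mm deep, 1.5 mm loose at each side. Origin on the bench, 10 mm to the +x side of the base plate's middle; z up.
- reader_mid (a point): Middle of the colour reader's body, a pale box 40 (x) x 32 (y) x 150 (z) mm, about 0.26 kg, standing in the dock and leaning with its tube; on its axis, half-way along. z runs up the reader from the nose to the top (75 mm above this point); x and y point as the dock's seen from above. The small display is on its -x side.
- reader: The same colour reader; origin on its axis at the underside of the body, 75 mm below reader_mid. A black fixed barrel 25 mm across reaches 20 mm below this. It is taken by its ribbed y sides (32 mm across), 20 to 35 mm below its top so that the hand clears the top, and drawn out along its own z; clear of the dock after 75 mm.
- nose (a joint): How far the reader's sprung nose is pushed in, m: 0 = fully out, 0.006 = bottomed. It takes 2 N to start it and 1 N more for each mm (5 N half way).
- nose_face (a point): Centre of the flat lower face of the steel nose, 18 mm across, on the reader's axis: 103 mm below reader_mid when fully out, standing 8 mm out of the barrel.
- beaker: Empty glass beaker, 68 mm across, 95 mm high, standing; origin at the middle of its underside. Bystander.
- timer: White digital timer lying flat, 66 x 62 x 18 mm; origin at the middle of its underside. Bystander.
- jar: Amber jar with black cap, 64 mm across, 85 mm high; origin at the middle of its underside. Bystander.
Not all that is in view belongs to the job. What is shaped like the reader but blue or pink is not meant.

How it is judged:
By the outcome, as a careful person would: the job done as asked, in the order asked, and still so for the second after the job is handed in, while the arm keeps its last pose, push and grip.
It also fails if it takes over 58 s, if anything falls off the work surface, if the arm or the gripper's body presses on something with over 40 N, if the wrist force passes 120 N, or if a joint passes its speed limit or range.

## Robot

A 6-joint arm with a two-finger parallel gripper is mounted at the origin on the work surface. World frame = base frame: x ahead of the robot, y to its left, z up, the work surface at z = 0. Lengths are in m, angles in rad, forces in N, time in s.
With the tool pointing down it reaches from about 0.35 to 0.975 m from the base axis. Payload 4.9 kg.
Tool frame: the origin (TCP) lies at the very end of the fingers, on their centre line; the grasp point (between the pads) lies 19 mm behind it (pinch_z is the distance from the TCP to the grasp point, in m); z points along the fingers, y is the line along which they close (so a half turn about z gives the same grasp; the last joint's range is limited). The gripper opens to 85 mm and grips with 20 to 120 N. Pads are 22 mm wide; open, the fingers measure 114 mm over their backs; the gripper's body (76 mm by 85 mm) begins 54 mm behind the grasp point. The pads swing forward as they close: fully open they stand 13 mm farther back than shut.
Start: joints at [1.027, 0.053, 1.613, -0, 1.476, -0.119], TCP at [0.258, 0.569, 0.231] pointing down, gripper open.
Joint ranges: [-3.01, 3.01], [-1.01, 2.22], [0.06, 2.58], [-1.02, 4.17], [0.09, 2.62], [-3.14, 3.14]. Speed limits (rad/s): [2.57, 2.57, 3.14, 3.14, 3.14, 3.14].

## Interface

Orientations are given as a unit quaternion [w, x, y, z].
In Python, from plant import * gives the robot as it stands. The module is installed in compiled form; this text tells all that it offers.
- The arm moves only by the tool play_rows, never from a script. Its arguments are lists of equal length, an entry for each row: "linear": the shift along the world's x, y, z in m, a list of three; "turn": the turn about the world's z in degrees. A call has 1 to 8 rows; each row shifts and turns the commanded pose from where the row before left it; what a row does not reach is not made up. A row lasts 1/8 s, in which the tool goes at most 62.5 mm and 10.7 degrees, less where a joint would pass 70% of its speed; a pose out of reach is approached as far as the arm can. A call is refused whole if a number of a shift passes 0.0625 or a number of a turn 10.7, either way. A call with a gripper value outside its range is refused whole. "hand" is the finger opening in m, from 0 to 0.0854, set as the call begins (left out, the last holds). The fingers move at their own pace and stop on an object; the grip force is fixed at half the most. Time passes only in rows, so rows that do not move let the fingers close. It gives the time, the measured TCP pose, the force, the opening and the grip force at its end, in the units of the state.
- state(): the state, without advancing time (a new reading comes with each control period).
- grab_frame(name): name is "scene" or "top" or "wrist"; returns the picture (400x640x3 uint8, red, green, blue); there is no depth.
- camera_info(name): a dict with "camera_matrix" (3x3 intrinsics, pixels), "origin" and "attitude" of the camera in the world; the wrist camera has in their place "mount" (4x4, takes a point from camera to tool coordinates, whose origin is the TCP and whose axes are the flange's). Camera axes: x right, y down, z forward; pixel columns grow to the right and rows downward; lengths in m; the calibration is good to about 2 mm. A picture is of the moment at which its call begins: read the wrist's pose just before it. camera_info takes no time and is no camera call.
- job_done(): hands the job in; it is judged then, once.
Trained networks look in the newest picture that a camera, given by its name, has taken for a name from the list of things; names that differ only in an ending like _2 or _b are one class to them, and where a whole thing is asked for, a point or a joint stands for the part that bears it (a point fixed in the world has none). Each returns a list of dicts, best first, with "p" (0 to 1); they miss things now and then, are a little off and sometimes report something else, mostly with a low value. They report only what shows in the picture. A call takes as long as a camera call. They do not tell look-alikes from the thing itself.
- trace(camera, thing): "region" (400x640 bool, what is visible of it) and "location" ([column, row] in pixels, amid what is visible of it).
The state is a dict: "time": time; "joint_pos": joint angles; "joint_vel": joint speeds; "joint_efforts": joint torques, N m; "tool_pos": TCP position; "tool_rot": TCP orientation; "contact_force": force on the tool from outside, world axes, zero at the start; "ft_torque": the same for the moment, N m; "gripper_width": opening from 0.0 (shut) to 1.0 (fully open); "grasp_force": force on a finger pad.
Only numpy, scipy, OpenCV 4.12 (cv2) and the standard library are available. Lean on these libraries where they do the work, as an engineer would, in place of code of your own. Each camera call takes 0.05 s, during which the arm holds its last target. There are 200 camera calls.

## Working session

There is one attempt and no reset: what is moved stays moved. The work goes in short steps, Python scripts to look and compute and a tool call to move; the robot and the scene stay as the last step left them, time stands still between calls to the robot, and variables do not carry over. Pictures are saved under pics/ and viewed, at most 10 in all, crops included, and the job is handed in when it is done.

Besides the shell and the picture viewer there is one more tool, called by a JSON object that holds its "op" and its "data". play_rows: Moves the arm, as the interface text tells. Its arguments: {"type":"object","properties":{"linear":{"type":"array","items":{"type":"array","items":{"type":"number"}}},"turn":{"type":"array","items":{"type":"number"}},"hand":{"type":"number"}},"required":["linear","turn"]}

```bash
mkdir -p pics
python3 - <<'E'
from plant import *
import cv2,numpy as np
s=state();print(s['time'],s['tool_pos'],s['tool_rot'],s['contact_force'])
ims=[]
for n in ["scene","top"]:
    im=grab_frame(n);cv2.imwrite(f"pics/{n}0.png",im[:,:,::-1])
    c=camera_info(n);print(n,c)
    for t in ["press","frame","tab","ring","dock","reader","reader_mid","beaker","timer","jar"]:
        print(t,[(round(r['p'],2),np.round(r['location']).tolist(),int(r['region'].sum())) for r in trace(n,t)][:4])
print(camera_info("wrist"))
E
```

```text
0.0 [0.25724112 0.56890878 0.23007324] [-3.33193686e-04  2.10799838e-01  9.77528705e-01 -9.74199891e-04] [-0.17260176 -0.10690371  0.06965132]
scene {'camera_matrix': array([[518.80415235,   0.        , 321.3044719 ],
       [  0.        , 518.80415235, 193.42484552],
       [  0.        ,   0.        ,   1.        ]]), 'origin': array([ 1.4328101 , -0.23026528,  1.63086641]), 'attitude': array([-0.24001608,  0.80559484,  0.51933574, -0.15394682])}
press [(0.73, [237.0, 246.0], 1666)]
frame [(0.72, [236.0, 244.0], 1182)]
tab [(0.67, [236.0, 244.0], 1246)]
ring [(0.55, [236.0, 243.0], 1154)]
dock [(0.75, [322.0, 225.0], 704)]
reader [(0.95, [386.0, 133.0], 380), (0.92, [372.0, 208.0], 516), (0.7, [279.0, 182.0], 564), (0.65, [336.0, 158.0], 400)]
reader_mid [(0.93, [337.0, 161.0], 441), (0.79, [279.0, 182.0], 551), (0.64, [385.0, 130.0], 337), (0.62, [321.0, 197.0], 388)]
beaker [(0.89, [292.0, 264.0], 477)]
timer [(0.85, [350.0, 267.0], 320)]
jar [(0.68, [265.0, 299.0], 413)]
top {'camera_matrix': array([[417.57486038,   0.        , 327.08478497],
       [  0.        , 417.57486038, 
[... 590 characters left out ...]
.0], 1070), (0.57, [326.0, 180.0], 288)]
beaker [(0.67, [322.0, 180.0], 268), (0.58, [390.0, 130.0], 594)]
timer [(0.66, [323.0, 120.0], 479)]
jar [(0.59, [432.0, 112.0], 594)]
{'camera_matrix': array([[293.88855421,   0.        , 319.81929673],
       [  0.        , 293.88855421, 200.6209868 ],
       [  0.        ,   0.        ,   1.        ]]), 'mount': array([[ 5.56221687e-04, -9.46332762e-01, -3.23193432e-01,
         8.31200244e-02],
       [ 9.99999708e-01,  6.95582266e-04, -3.15695653e-04,
        -5.72888616e-06],
       [ 5.23560759e-04, -3.23193163e-01,  9.46332872e-01,
        -1.42822405e-01],
       [ 0.00000000e+00,  0.00000000e+00,  0.00000000e+00,
         1.00000000e+00]])}
```

View pics/scene0.png

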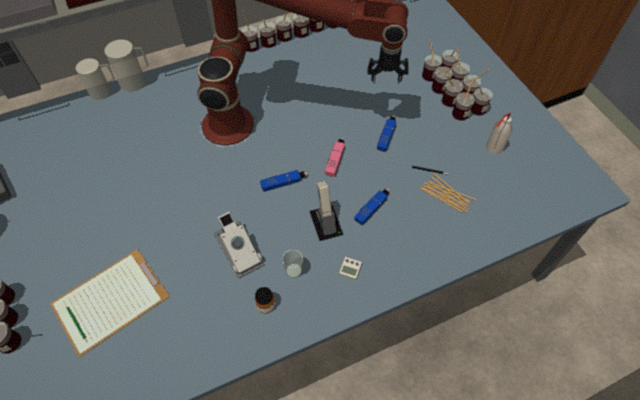

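View pics/top0.png

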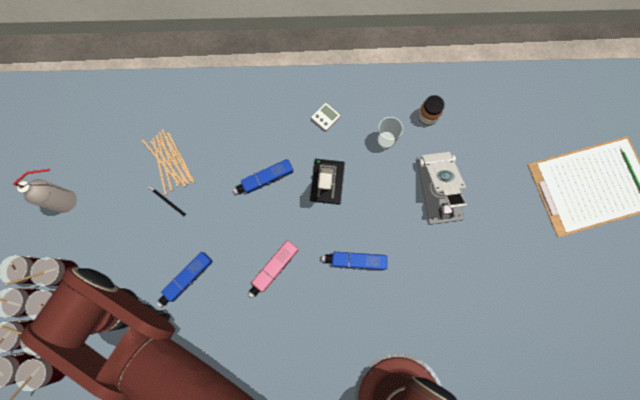

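Run:
```python
import cv2,numpy as np
t=cv2.imread("pics/top0.png");s=cv2.imread("pics/scene0.png")
z=lambda im,x,y:cv2.resize(im[y:y+75,x:x+100],None,fx=4,fy=4,interpolation=cv2.INTER_CUBIC)
cv2.imwrite("pics/z.png",np.vstack([np.hstack([z(t,395,148),z(t,280,145)]),np.hstack([z(s,190,205),z(s,275,172)])]))
```

```text
(no output)
```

View pics/z.png

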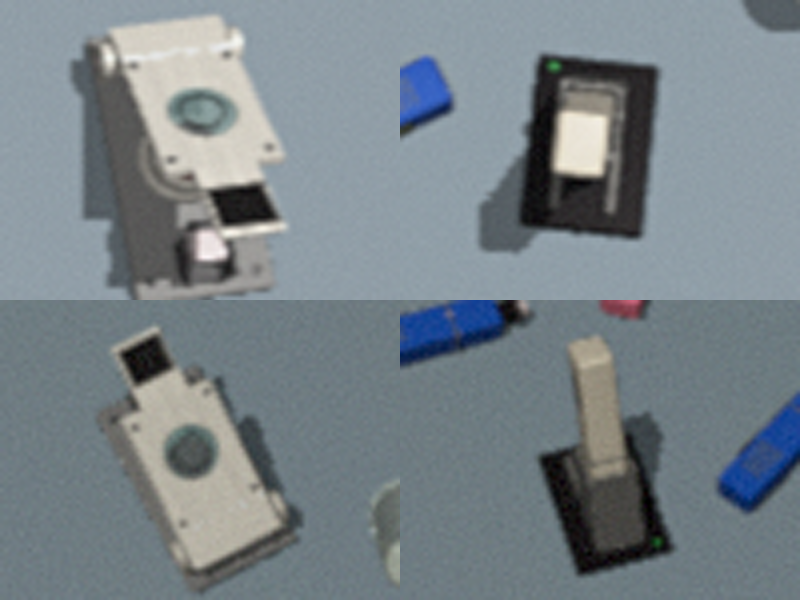

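```bash
cat > h.py <<'E'
from plant import *
import cv2,numpy as np
from scipy.optimize import least_squares
from scipy.spatial.transform import Rotation as R
def q(a): return R.from_quat(np.roll(a,-1))
def proj(n,P,st=None):
    c=camera_info(n);P=np.atleast_2d(P)
    if n=="wrist":
        M=c['mount'];p=q(st['tool_rot']).inv().apply(P-st['tool_pos']);p=(p-M[:3,3])@M[:3,:3]
    else: p=q(c['attitude']).inv().apply(P-c['origin'])
    u=p@c['camera_matrix'].T
    return u[:,:2]/u[:,2:]
def pose(v,P):
    c,s=np.cos(v[2]),np.sin(v[2]);P=np.atleast_2d(P)
    return np.c_[v[0]+c*P[:,0]-s*P[:,1],v[1]+s*P[:,0]+c*P[:,1],P[:,2]]
E
python3 - <<'E'
from h import *
T=lambda x,y:[x/4+395,y/4+148]
D=lambda x,y:[(x-400)/4+280,y/4+145]
S=lambda x,y:[x/4+190,(y-300)/4+205]
Q=lambda x,y:[(x-400)/4+275,(y-300)/4+172]
press=[("top",[17.3,0,80.9],T(203,110)),("scene",[17.3,0,80.9],S(190,450)),("top",[-57.7,0,123],T(245,205)),("scene",[-57.7,0,123],S(146,355)),
 ("top",[-100,50,12],T(133,297)),("top",[-100,-50,12],T(272,290)),("scene",[100,50,12],S(298,538)),("scene",[100,-50,12],S(195,590))]
def run(obs,x0,extra=False):
    def f(v):
        r=[]
        for n,P,uv in obs: r.append(proj(n,pose(v,np.array(P)/1000))[0]-uv)
        return np.ravel(r)
    s=least_squares(f,x0,loss="soft_l1",x_scale=[.1,.1,.5]);print(s.x.round(4));print(f(s.x).reshape(-1,2).round(1).tolist());return s.x
run(press,[.28,-.17,0])
h=6
c=[[55,45,h],[55,-45,h],[-75,-45,h],[-75,45,h]]
dock=[("top",p,o) for p,o in zip(c,[D(540,55),D(658,67),D(640,237),D(522,226)])]
# scene: far corners
dock+=[("scene",p,o) for p,o in zip(c,[Q(672,550),Q(580,574),Q(540,456)]) ]
run(dock,[.3,.17,0])
# reader top triangulation
o=[("top",D(582,143)),("scene",Q(588,346))]
s=least_squares(lambda v:np.ravel([proj(n,v)[0]-u for n,u in o]),[.3,.17,.19]);print(s.x,s.fun)
E
```

```text
[ 0.559  -0.1497  0.0976]
[[-0.9, 0.1], [0.2, 0.2], [-1.6, -0.2], [0.0, 0.8], [0.1, 1.9], [0.4, -0.6], [-0.6, -0.3], [-1.5, 0.2]]
[ 0.5978  0.1708 -0.1267]
[[-1.0, -0.4], [0.1, -0.4], [0.3, 0.4], [-1.5, -0.0], [0.1, -0.1], [-1.1, 0.5], [-1.5, -0.2]]
[0.54093547 0.17731255 0.18926937] [-0.31336064 -0.09576902 -0.44647158  0.06314152]
```

{"op": "play_rows", "data": {"linear": [[0.015,-0.045,0],[0.015,-0.045,0],[0.015,-0.045,0],[0.015,-0.045,0],[0.015,-0.045,0],[0.015,-0.045,0],[0.015,-0.045,0],[0.015,-0.045,0]], "turn": [2,2,2,2,2,2,2,3], "hand": 0}}

```text
time: 2.1
tool_pos: [0.3779, 0.208, 0.2316]
tool_rot: [0.0, 0.063, 0.998, 0.0]
contact_force: [-0.3, 1.0, 0.3]
gripper_width: 0.002
grasp_force: 0.0
```

{"op": "play_rows", "data": {"linear": [[0.015,-0.045,0],[0.015,-0.045,0],[0.015,-0.045,0],[0.015,-0.045,0],[0.015,-0.045,0],[0.015,-0.045,0],[0.015,-0.045,0],[0.015,-0.045,0]], "turn": [0,0,0,0,0,0,0,0]}}

```text
time: 3.1
tool_pos: [0.4979, -0.1522, 0.2315]
tool_rot: [0.0, 0.064, 0.998, -0.0]
contact_force: [0.3, 0.7, -0.3]
gripper_width: -0.0
grasp_force: 0.0
```

Run:
```python
from h import *
s=state();im=grab_frame("wrist");cv2.imwrite("pics/w1.png",im[:,:,::-1])
v=[.559,-.1497,.0976]
print(proj("wrist",pose(v,np.array([[17.3,0,80.9],[-57.7,0,123],[-57.7-19.3,22,123+10.5],[-57.7-19.3,-22,133.5],[-100,50,12],[-100,-50,12]])/1000),s).round())
print(pose(v,np.array([[-57.7,0,123],[-86,0,48]])/1000).round(4),proj("wrist",s['tool_pos'],s))
```

```text
[[333. 251.]
 [317. 202.]
 [337. 180.]
 [287. 191.]
 [350. 131.]
 [271. 149.]]
[[ 0.5016 -0.1553  0.123 ]
 [ 0.4734 -0.1581  0.048 ]] [[320.00796613 259.63611278]]
```

View pics/w1.png

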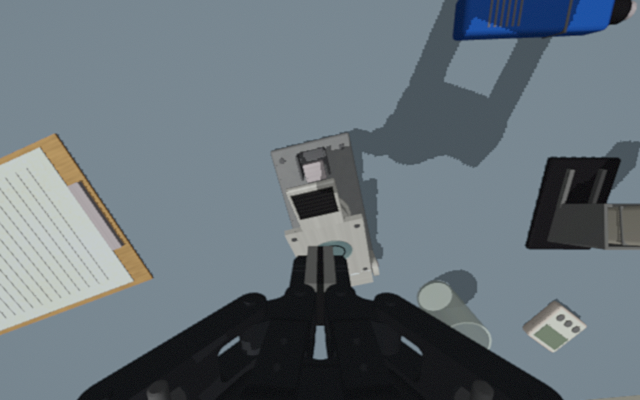

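{"op": "play_rows", "data": {"linear": [[0,-0.002,-0.025],[0,-0.001,-0.025],[0,0,-0.025],[0,0,-0.02],[0,0,-0.005],[0,0,-0.005]], "turn": [0,0,0,0,0,0]}}

```text
time: 3.9
tool_pos: [0.4983, -0.1538, 0.1272]
tool_rot: [0.001, 0.064, 0.998, -0.0]
contact_force: [-0.1, 0.5, 0.9]
gripper_width: 0.002
grasp_force: 0.7
```

{"op": "play_rows", "data": {"linear": [[-0.004,0,-0.007],[-0.004,-0.001,-0.007],[-0.004,0,-0.007],[-0.004,-0.001,-0.007],[-0.003,0,-0.008],[-0.003,-0.001,-0.008],[-0.002,0,-0.008],[-0.002,0,-0.008]], "turn": [0,0,0,0,0,0,0,0]}}

```text
time: 4.9
tool_pos: [0.4713, -0.1567, 0.0657]
tool_rot: [-0.0, 0.064, 0.998, -0.0]
contact_force: [0.5, -0.7, 2.3]
gripper_width: -0.0
grasp_force: 0.9
```

{"op": "play_rows", "data": {"linear": [[0,0,-0.005],[0,0,-0.004],[0,0,-0.003],[0,0,-0.002],[0,0,-0.002],[0,0,-0.001]], "turn": [0,0,0,0,0,0]}}

```text
time: 5.65
tool_pos: [0.4715, -0.1564, 0.0489]
tool_rot: [-0.0, 0.064, 0.998, 0.0]
contact_force: [-0.0, 0.7, -0.7]
gripper_width: -0.002
grasp_force: 0.0
```

{"op": "play_rows", "data": {"linear": [[0,0,-0.001],[0,0,-0.001],[0,0,0]], "turn": [0,0,0]}}

```text
time: 6.02
tool_pos: [0.4716, -0.1566, 0.0473]
tool_rot: [0.0, 0.064, 0.998, 0.0]
contact_force: [-0.1, 0.1, -0.2]
gripper_width: 0.001
grasp_force: 0.0
```

{"op": "play_rows", "data": {"linear": [[0,0,-0.001],[0,0,-0.001],[0,0,0]], "turn": [0,0,0]}}

```text
time: 6.4
tool_pos: [0.4717, -0.1567, 0.0465]
tool_rot: [-0.0, 0.064, 0.998, 0.0]
contact_force: [-4.9, 2.9, 8.3]
gripper_width: -0.004
grasp_force: 4.3
```

Run:
```python
from h import *
s=state();print(s['contact_force'],s['tool_pos'])
t=grab_frame("top");c=grab_frame("scene");w=grab_frame("wrist")
z=lambda im,x,y:cv2.resize(im[y:y+75,x:x+100,::-1],None,fx=4,fy=4,interpolation=cv2.INTER_CUBIC)
cv2.imwrite("pics/z2.png",np.vstack([np.hstack([z(t,395,148),z(c,190,205)]),cv2.resize(w[100:400,120:520,::-1],(800,300*2))[:300]]))
```

```text
[-4.93476508  2.9480263   8.25228049] [ 0.47167629 -0.15665694  0.04650639]
```

View pics/z2.png

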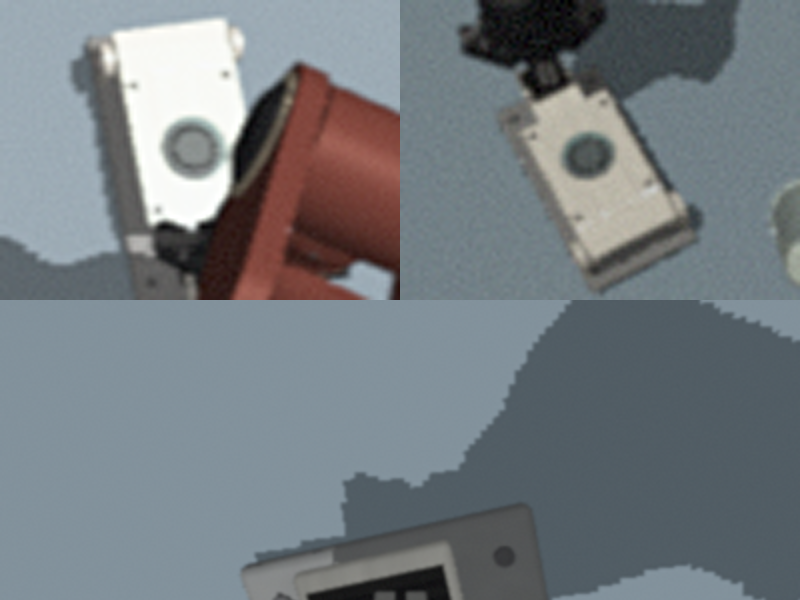

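{"op": "play_rows", "data": {"linear": [[0,0,-0.001],[0,0,-0.001],[0,0,0]], "turn": [0,0,0]}}

```text
time: 6.92
tool_pos: [0.4716, -0.1567, 0.0458]
tool_rot: [-0.001, 0.064, 0.998, 0.0]
contact_force: [-8.8, 3.1, 17.0]
gripper_width: -0.005
grasp_force: 8.6
```

{"op": "play_rows", "data": {"linear": [[0,0,0.01],[0,0,0.03],[0,0,0.04],[0,0,0.04],[0,0.01,0.04],[0,0.04,0.02],[0,0.04,0],[0,0.04,0]], "turn": [0,0,0,0,0,0,0,0], "hand": 0.0854}}

```text
time: 7.92
tool_pos: [0.4716, -0.0255, 0.2238]
tool_rot: [0.001, 0.064, 0.998, -0.0]
contact_force: [0.2, 0.3, -1.1]
gripper_width: 1.002
grasp_force: 0.0
```

Run:
```python
from h import *
s=state();print(s['contact_force'],s['tool_pos'])
t=grab_frame("top");c=grab_frame("scene")
z=lambda im,x,y:cv2.resize(im[y:y+75,x:x+100,::-1],None,fx=4,fy=4,interpolation=cv2.INTER_CUBIC)
cv2.imwrite("pics/z3.png",np.vstack([np.hstack([z(t,395,148),z(c,190,205)]),np.hstack([z(t,280,145),z(c,275,172)])]))
```

```text
[ 0.16426015  0.29944091 -1.08660995] [ 0.47163417 -0.02550007  0.22379801]
```

View pics/z3.png

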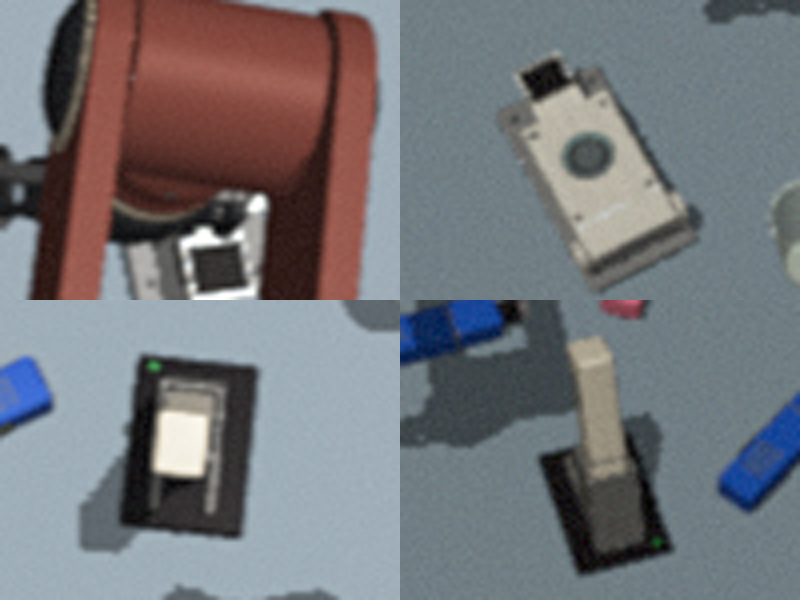

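{"op": "play_rows", "data": {"linear": [[0.013,0.035,0.016],[0.013,0.035,0],[0.013,0.035,0],[0.013,0.035,0],[0.013,0.035,0],[0.013,0.027,0],[0,0,0]], "turn": [0,0,0,0,0,0,0]}}

```text
time: 8.9
tool_pos: [0.55, 0.1761, 0.2387]
tool_rot: [-0.0, 0.063, 0.998, -0.0]
contact_force: [0.2, -0.0, -0.3]
gripper_width: 1.0
grasp_force: 0.0
```

Run:
```python
from h import *
s=state();print(s['contact_force'],s['tool_pos'])
w=grab_frame("wrist");cv2.imwrite("pics/w2.png",w[:,:,::-1])
v=[.5978,.1708,-.1267]
a=np.array([-.342,0,.94]);top=np.array([-57,0,187.5])
for d in (0,27,115): 
  print(d,proj("wrist",pose(v,np.array([top-a*d+[0,16,0]-20*np.array([.94,0,.342]),top-a*d+[0,-16,0]-20*np.array([.94,0,.342])])/1000),s).round().tolist())
```

```text
[ 0.15974743 -0.03656845 -0.3181619 ] [0.55003786 0.1760843  0.23872801]
0 [[344.0, 183.0], [299.0, 183.0]]
27 [[341.0, 186.0], [301.0, 186.0]]
115 [[335.0, 191.0], [306.0, 191.0]]
```

View pics/w2.png

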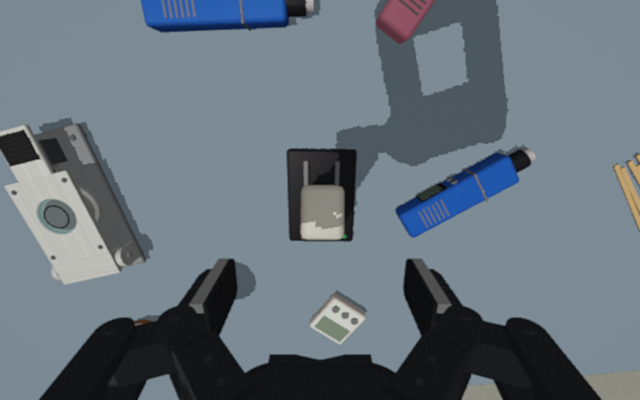

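Run:
```python
from h import *
s=state()
v=[.559,-.1497,.0976]
for a in (0,.05,.1,.5):
  c,n=np.cos(a),np.sin(a);f=lambda x,z:[75+x*c+z*n,0,30-x*n+z*c]
  P=np.array([f(-161,18),f(-75,17)])/1000
  print(a,*[proj(k,pose(v,P),s).round(1).tolist() for k in ("wrist","scene","top")])
print(proj("wrist",pose(v,np.array([[-100,50,12],[-100,-50,12.],[100,50,12]])/1000),s).round())
```

```text
0 [[19.1, 146.8], [58.0, 215.5]] [[226.4, 224.3], [236.8, 243.4]] [[448.6, 214.9], [442.7, 184.8]]
0.05 [[12.6, 148.8], [55.8, 217.3]] [[226.2, 223.4], [236.8, 243.1]] [[449.4, 214.0], [443.0, 184.1]]
0.1 [[6.0, 151.3], [53.7, 219.3]] [[226.0, 222.6], [236.8, 242.8]] [[450.1, 212.9], [443.2, 183.4]]
0.5 [[-43.3, 189.1], [40.5, 240.4]] [[226.5, 219.6], [237.7, 242.7]] [[454.7, 199.0], [444.8, 175.6]]
[[ 78. 122.]
 [  5. 140.]
 [145. 263.]]
```

{"op": "play_rows", "data": {"linear": [[0,0,-0.025],[0,0,-0.025],[0,0,-0.025],[0,0,-0.015],[0,0,-0.008],[0,0,0]], "turn": [0,0,0,0,0,0]}}

```text
time: 9.7
tool_pos: [0.5495, 0.1751, 0.1412]
tool_rot: [-0.0, 0.064, 0.998, -0.0]
contact_force: [0.5, 0.3, 0.3]
gripper_width: 1.001
grasp_force: 0.0
```

{"op": "play_rows", "data": {"linear": [[0,0,0],[0,0,0],[0,0,0],[0,0,0],[0,0,0],[0,0,0]], "turn": [0,0,0,0,0,0], "hand": 0.0}}

```text
time: 10.45
tool_pos: [0.55, 0.1758, 0.142]
tool_rot: [0.001, 0.064, 0.998, 0.0]
contact_force: [-1.1, 0.6, 3.3]
gripper_width: 0.371
grasp_force: 60.1
```

{"op": "play_rows", "data": {"linear": [[-0.001,0,0.003],[-0.002,0,0.005],[-0.002,0,0.005],[-0.002,0,0.006],[-0.002,0.001,0.006],[-0.002,0.001,0.006],[-0.002,0,0.006],[-0.001,0,0.003]], "turn": [0,0,0,0,0,0,0,0]}}

```text
time: 11.45
tool_pos: [0.5351, 0.1775, 0.1816]
tool_rot: [-0.0, 0.064, 0.998, -0.0]
contact_force: [1.3, 1.2, -2.1]
gripper_width: 0.368
grasp_force: 59.5
```

Run:
```python
from h import *
s=state();print(s['contact_force'],s['ft_torque'],s['tool_pos'])
w=grab_frame("wrist");c=grab_frame("scene")
z=lambda im,x,y:cv2.resize(im[y:y+75,x:x+100,::-1],None,fx=4,fy=4,interpolation=cv2.INTER_CUBIC)
cv2.imwrite("pics/z4.png",np.hstack([z(c,275,172),cv2.resize(w[130:280,220:420,::-1],(400,300),interpolation=cv2.INTER_CUBIC)]))
```

```text
[ 1.2846917   1.17106369 -2.08345043] [-0.00308587  0.04793187 -0.04438603] [0.53512735 0.17752723 0.1816024 ]
```

View pics/z4.png

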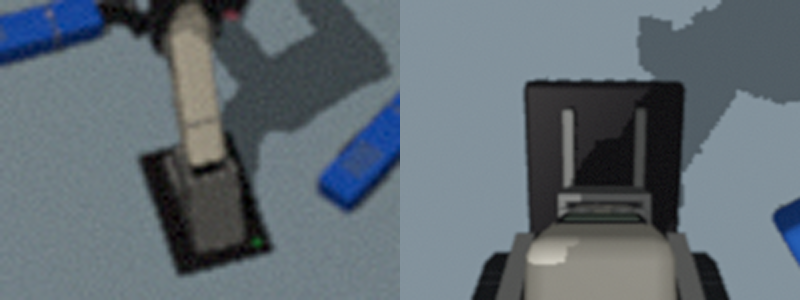

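{"op": "play_rows", "data": {"linear": [[0.001,0,0.005],[0.006,-0.001,0.003],[0.006,-0.001,0.002],[0.006,-0.001,0.002],[0.006,-0.001,0.002],[0.006,-0.001,0.001],[0.006,-0.001,0],[0.006,0,0]], "turn": [0,0,0,0,0,0,0,0]}}

```text
time: 12.55
tool_pos: [0.579, 0.171, 0.1965]
tool_rot: [-0.0, 0.064, 0.998, -0.0]
contact_force: [-4.7, -0.3, -2.0]
gripper_width: 0.368
grasp_force: 60.0
```

Run:
```python
from h import *
s=state();print(s['contact_force'],s['ft_torque'],s['tool_pos'])
w=grab_frame("wrist");c=grab_frame("scene")
z=lambda im,x,y:cv2.resize(im[y:y+75,x:x+100,::-1],None,fx=4,fy=4,interpolation=cv2.INTER_CUBIC)
cv2.imwrite("pics/z5.png",np.hstack([z(c,275,172),cv2.resize(w[130:280,220:420,::-1],(400,300),interpolation=cv2.INTER_CUBIC)]))
```

```text
[-4.67955425 -0.28201645 -2.01885847] [-0.0340778   1.44355708  0.0509036 ] [0.57897682 0.17102479 0.1964687 ]
```

View pics/z5.png

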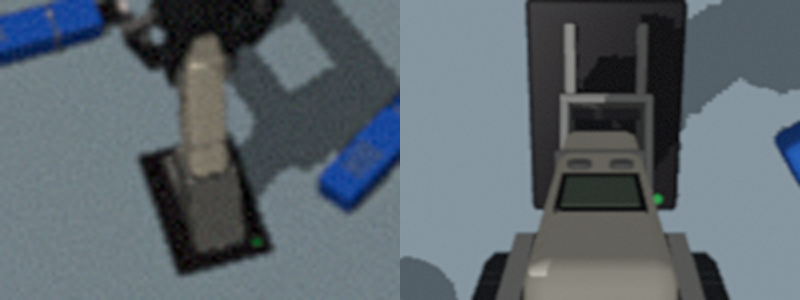

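{"op": "play_rows", "data": {"linear": [[0.004,-0.001,0],[0.004,0,0],[0,0,0],[-0.004,0,0],[0,0,0.01],[0,0,0.02],[0,0,0.03],[0,0,0.02]], "turn": [0,0,0,0,0,0,0,0]}}

```text
time: 13.65
tool_pos: [0.5838, 0.1706, 0.2804]
tool_rot: [0.003, 0.064, 0.998, 0.001]
contact_force: [-0.9, -0.3, -1.6]
gripper_width: 0.372
grasp_force: 60.0
```

Run:
```python
from h import *
s=state();print(s['contact_force'],s['ft_torque'],s['tool_pos'])
w=grab_frame("wrist");cv2.imwrite("pics/w6.png",w[:,:,::-1])
r=trace("wrist","reader");print([(x['p'],x['location'],x['region'].sum()) for x in r])
m=w.copy();m[r[0]['region']]=m[r[0]['region']]//2+np.array([0,120,0],np.uint8)
np.save("m6.npy",r[0]['region'])
cv2.imwrite("pics/z6.png",np.hstack([cv2.resize(x[100:350,220:420,::-1],(400,500),interpolation=cv2.INTER_CUBIC) for x in (w,m)]))
```

```text
[-0.85702766 -0.25809102 -1.60575244] [-0.01530856  0.01958028  0.03318941] [0.58383583 0.1705586  0.28036262]
[(0.9, [389.3, 6.0], np.int64(383)), (0.81, [213.8, 1.3], np.int64(553)), (0.58, [317.3, 276.1], np.int64(10431)), (0.56, [453.4, 157.4], np.int64(4099))]
```

View pics/z6.png

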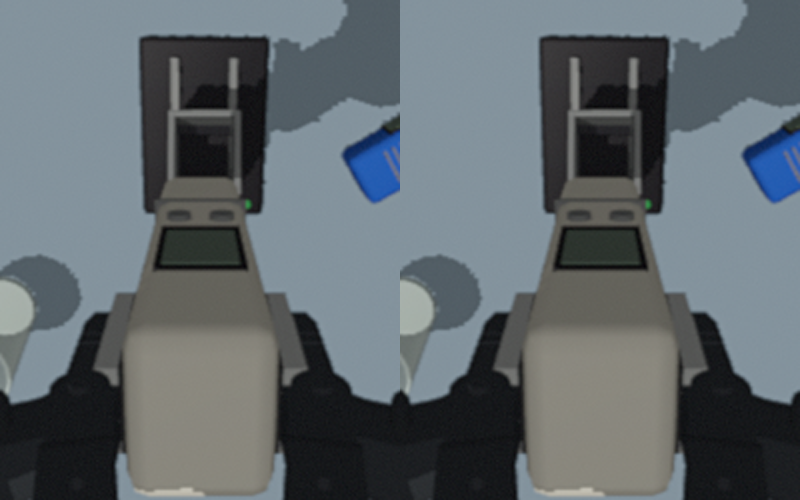

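```bash
cat > tilt.py <<'E'
from h import *
c=camera_info("wrist");M=c['mount'];K=c['camera_matrix']
def pt(P):
    p=(np.atleast_2d(P)-M[:3,3])@M[:3,:3];u=p@K.T;return u[:,:2]/u[:,2:]
# reader local: x toward display, y, z up from grasp-axis; tool coords
def rd(v,L):
    t,dx,zt,dy=v;L=np.array(L,float);  # zt: tool z of reader top centre; t>0: bottom toward tool +x
    d=150-L[:,2]  # distance below top
    x=L[:,0]*np.cos(t)+d*np.sin(t);z=-L[:,0]*np.sin(t)+d*np.cos(t)
    return np.c_[dx+x,dy+L[:,1],zt*1000+z]/1000 if False else np.c_[dx+x,dy+L[:,1],zt+z]/1000
E
python3 - <<'E'
from tilt import *
L=[[20,16,0],[20,-16,0],[20,16,148],[20,-16,148],[-18,0,150]]
uv=np.array([[304,190],[339,190],[282.5,265],[357.5,265],[320,346.5]])
for flip in (1,-1):
  Lf=np.array(L,float);Lf[:,1]*=flip
  for n in (4,5):
    f=lambda v:(pt(rd(v,Lf[:n]))-uv[:n]).ravel()
    s=least_squares(f,[0,0,-46,0]);print(flip,n,np.degrees(s.x[0]).round(2),s.x.round(2),s.fun.round(1))
E
```

```text
1 4 63.62 [   1.11 -284.71  479.62    1.94] [ 23.4   8.8 -24.9   8.8  45.   -3.6 -43.6  -3.6]
1 5 18.73 [   0.33 -123.85  140.38    0.73] [ 27.1   8.7 -29.2   8.7  52.6  14.8 -51.4  14.7   0.5 -45.1]
-1 4 -4.3 [ -0.08  -3.18 -36.5    0.23] [-1.3 -0.  -1.3  0.   0.6 -0.   0.6  0. ]
-1 5 -4.56 [ -0.08  -1.89 -38.91   0.16] [-1.5  0.1 -1.2  0.1 -0.3  0.3  1.2  0.3  0.4 -0.7]
```

```bash
cat >> tilt.py <<'E'
def face(im,r0,r1,uc=320,show=True):
    g=cv2.GaussianBlur(im,(3,3),0.8).astype(float);V=[];Lf=[];Rt=[]
    for v in range(r0,r1):
        e=np.abs(np.diff(g[v],axis=0)).sum(1)
        hw=np.interp(v,[190,265],[17.5,37.5])
        o=[]
        for c0 in (uc-hw+1,uc+hw+1):
            a=int(c0)-5;k=a+np.argmax(e[a:a+11]);w=e[k-1:k+2];o.append(k+.5+(w*[-1,0,1]).sum()/w.sum())
        V.append(v);Lf.append(o[0]);Rt.append(o[1])
    V,Lf,Rt=map(np.array,(V,Lf,Rt));w=Rt-Lf
    # robust: width linear in v for a planar strip
    f=lambda p:p[0]+p[1]*(V-230)-w
    s=least_squares(f,[50,.5],loss="soft_l1",f_scale=.3)
    vv=np.array([V[0],V[-1]]);ww=s.x[0]+s.x[1]*(vv-230);Z=K[0,0]*32/ww;Y=(vv-K[1,2])/K[1,1]*Z;um=(Lf+Rt).mean()/2
    P=np.c_[(um-K[0,2])/K[0,0]*Z,Y,Z]@M[:3,:3].T+M[:3,3]*1000
    d=P[0]-P[1]
    print("res",np.std(s.fun).round(2),"rows",V[0],V[-1],"w",ww.round(2),"P",P.round(1).tolist(),"tilt(+ bottom to cam)",np.degrees(np.arctan2(d[0],d[2])).round(2))
    a=np.polyfit(V,(Lf+Rt)/2,1);print("centre drift px/row",a.round(3))
E
python3 - <<'E'
from tilt import *
im=cv2.imread("pics/w6.png")
for a,b in ((193,245),(204,245),(193,235),(204,260)): face(im,a,b)
E
```

```text
res 4.27 rows 193 244 w [38.67 56.11] P [[10.5, 0.5, 89.4], [5.6, 0.3, 7.8]] tilt(+ bottom to cam) 3.48
centre drift px/row [9.0000e-03 3.1866e+02]
res 3.87 rows 204 244 w [36.61 60.72] P [[-2.7, 0.5, 99.4], [11.5, 0.3, -3.6]] tilt(+ bottom to cam) -7.81
centre drift px/row [1.0000e-02 3.1837e+02]
res 3.44 rows 193 234 w [38.97 51.5 ] P [[11.1, 0.6, 87.6], [4.5, 0.5, 23.3]] tilt(+ bottom to cam) 5.85
centre drift px/row [5.10000e-02 3.09787e+02]
res 3.38 rows 204 259 w [36.73 70.05] P [[-2.4, 0.3, 98.5], [14.5, 0.1, -24.4]] tilt(+ bottom to cam) -7.82
centre drift px/row [-1.30000e-02  3.23262e+02]
```

```bash
cat >> tilt.py <<'E'
def face2(im,r0,r1,uc=320):
    d=im[:,:,2].astype(float)-im[:,:,0]; d=cv2.GaussianBlur(d,(3,3),.6) # R-B, BGR input
    V=[];W=[];C=[]
    for v in range(r0,r1):
        hw=np.interp(v,[190,265],[17.5,37.5])
        e=np.diff(d[v]);o=[]
        for sg in (-1,1):
            c0=uc+sg*hw;a=int(c0)-6;seg=-sg*e[a:a+13];k=np.argmax(seg);w=np.clip(seg[max(k-2,0):k+3],0,None);x=np.arange(max(k-2,0),max(k-2,0)+len(w))
            o.append(a+.5+(w*x).sum()/w.sum())
        V.append(v);W.append(o[1]-o[0]);C.append(sum(o)/2)
    V,W,C=map(np.array,(V,W,C))
    s=least_squares(lambda p:p[0]+p[1]*(V-230)-W,[50,.5],loss="soft_l1",f_scale=.3)
    vv=np.array([V[0],V[-1]]);ww=s.x[0]+s.x[1]*(vv-230);Z=K[0,0]*32/ww;Y=(vv-K[1,2])/K[1,1]*Z
    P=np.c_[0*Z,Y,Z]@M[:3,:3].T+M[:3,3]*1000;D=P[0]-P[1]
    print("res",np.std(s.fun).round(2),"w",ww.round(2),"P",P[:,[0,2]].round(1).tolist(),"tilt",np.degrees(np.arctan2(D[0],D[2])).round(2),"drift",np.polyfit(V,C,1).round(3))
E
python3 - <<'E'
from tilt import *
im=cv2.imread("pics/w6.png");d=im[:,:,2].astype(int)-im[:,:,0]
for v in (215,240): print(d[v,280:362:1].tolist())
for a,b in ((208,246),(208,230),(225,246),(195,246)): face2(im,a,b)
E
```

```text
[-25, -25, -25, -25, -26, -26, -26, -26, -26, -24, -26, -26, -25, -25, -27, -25, -14, 5, 10, 9, 6, 3, 0, -3, -1, -2, -2, -1, 0, -2, -2, 0, -2, -2, -2, -3, -2, 0, -1, -2, -3, -2, -2, -2, -1, -2, -3, -1, 0, 0, -1, 1, -2, -1, -2, -3, -2, -2, -2, 3, 6, 9, 10, -3, -20, -25, -25, -25, -25, -25, -26, -26, -25, -26, -26, -26, -25, -25, -25, -25, -26, -25]
[-25, -26, -24, -25, -26, -25, -26, -26, -25, -18, -1, 8, 9, 9, 9, 9, 9, 9, 8, 9, 8, 9, 8, 8, 8, 9, 8, 10, 8, 9, 9, 10, 9, 9, 9, 8, 9, 9, 9, 8, 8, 8, 8, 10, 8, 9, 9, 9, 9, 9, 9, 10, 9, 9, 7, 9, 8, 8, 8, 9, 8, 9, 9, 9, 9, 8, 10, 9, 10, 6, -8, -22, -26, -26, -26, -25, -26, -26, -26, -26, -25, -25]
res 0.21 w [43.62 63.22] P [[8.4, 59.5], [13.8, -9.3]] tilt -4.53 drift [1.00000e-03 3.19635e+02]
res 0.23 w [43.77 54.59] P [[8.6, 58.8], [11.7, 14.8]] tilt -4.06 drift [2.00000e-03 3.19247e+02]
res 0.08 w [52.53 63.32] P [[11.2, 21.8], [13.9, -9.5]] tilt -4.9 drift [-2.00000e-03  3.20358e+02]
res 1.43 w [37.35 63.  ] P [[6.3, 97.1], [13.6, -8.8]] tilt -3.91 drift [-1.00000e-02  3.21996e+02]
```

{"op": "play_rows", "data": {"linear": [[-0.003,0,-0.02],[0,0,-0.03],[0,0,-0.025],[0,0,-0.008],[0.006,-0.001,0],[0.005,0,0],[0.004,0,0],[0.003,0,0]], "turn": [0,0,0,0,0,0,0,0]}}

```text
time: 14.75
tool_pos: [0.5974, 0.1693, 0.1936]
tool_rot: [-0.001, 0.064, 0.998, -0.0]
contact_force: [-5.9, -0.3, -1.4]
gripper_width: 0.37
grasp_force: 60.4
```

{"op": "play_rows", "data": {"linear": [[0,0,0],[-0.005,0,0],[0,0,0.01],[0,0,0.02],[0,0,0.03],[0,0,0.02],[0,0,0]], "turn": [0,0,0,0,0,0,0]}}

```text
time: 15.62
tool_pos: [0.5941, 0.1697, 0.2771]
tool_rot: [0.003, 0.064, 0.998, 0.001]
contact_force: [1.7, -0.1, -3.1]
gripper_width: 0.37
grasp_force: 60.3
```

Run:
```python
from tilt import *
s=state();print(s['contact_force'],s['ft_torque'],s['tool_pos'])
im=grab_frame("wrist")[:,:,::-1].copy();cv2.imwrite("pics/w7.png",im)
for a,b in ((208,246),(208,230),(225,246)): face2(im,a,b)
```

```text
[ 1.65739861 -0.07100458 -3.09844513] [0.00106788 0.02535694 0.02781722] [0.59412736 0.16970571 0.27714773]
res 0.1 w [47.75 64.67] P [[14.8, 42.0], [15.4, -12.3]] tilt -0.58 drift [4.00000e-03 3.18842e+02]
res 0.06 w [47.75 57.33] P [[14.8, 42.0], [15.1, 7.3]] tilt -0.53 drift [2.00000e-03 3.19277e+02]
res 0.12 w [55.6  64.64] P [[15.2, 12.7], [15.3, -12.2]] tilt -0.29 drift [6.00000e-03 3.18204e+02]
```

{"op": "play_rows", "data": {"linear": [[-0.004,-0.03,0],[-0.005,-0.045,0],[-0.005,-0.045,0],[-0.005,-0.045,0],[-0.005,-0.045,0],[-0.005,-0.045,0],[-0.004,-0.04,0],[-0.0035,-0.0245,0]], "turn": [0,0,0,0,0,0,0,0]}}

```text
time: 16.68
tool_pos: [0.555, -0.1517, 0.2713]
tool_rot: [-0.001, 0.065, 0.998, 0.0]
contact_force: [-0.0, 0.5, -2.6]
gripper_width: 0.364
grasp_force: 60.7
```

{"op": "play_rows", "data": {"linear": [[0,0,-0.02],[0,0,-0.02],[0,0,-0.02],[0,0,-0.01],[0,0,0],[0,0,0]], "turn": [0,0,0,0,0,0]}}

```text
time: 17.42
tool_pos: [0.5567, -0.1501, 0.2043]
tool_rot: [0.001, 0.064, 0.998, -0.0]
contact_force: [-0.2, -0.7, -3.1]
gripper_width: 0.366
grasp_force: 60.7
```

```bash
cat > chk.py <<'E'
from tilt import *
s=state();print(s['time'],s['contact_force'],s['tool_pos'])
im=grab_frame("wrist")[:,:,::-1].copy();cv2.imwrite("pics/w8.png",im)
for a,b in ((208,246),(225,246)): face2(im,a,b)
for n in ("scene","top"):
    g=grab_frame(n);cv2.imwrite(f"pics/{n}8.png",g[:,:,::-1])
    r=[x for x in trace(n,"reader") ];ctr=proj(n,s['tool_pos'])[0]
    for x in r:
        if np.hypot(*(np.array(x['location'])-ctr))<40:
            ys,xs=np.nonzero(x['region']);print(n,x['p'],x['location'],len(xs),xs.min(),xs.max(),ys.min(),ys.max())
            k=ys>=ys.max()-2;print(' bottom',xs[k].min(),xs[k].max())
            A=s['tool_pos']+np.array([.0015,0,0])
            for h in (-.137,-.129,-.109): print('  model axis',h,proj(n,A+[0,0,h]).round(1).tolist())
    print(n,'ring',proj(n,[.559,-.1497,.047]).round(1).tolist())
E
python3 chk.py
```

```text
17.425 [-0.1600869  -0.67275699 -3.13854276] [ 0.55665491 -0.15005328  0.20425278]
res 1.58 w [47.76 64.16] P [[14.8, 41.9], [14.8, -11.2]] tilt 0.01 drift [2.60000e-02 3.12968e+02]
res 0.29 w [55.22 64.05] P [[14.7, 13.8], [14.7, -11.0]] tilt 0.07 drift [2.80000e-02 3.12844e+02]
scene 0.87 [228.4, 222.1] 325 224 239 210 241
 bottom 231 238
  model axis -0.137 [[235.8, 240.4]]
  model axis -0.129 [[235.5, 239.3]]
  model axis -0.109 [[234.7, 236.5]]
scene ring [[236.8, 243.4]]
top 0.66 [446.6, 181.7] 199 443 456 170 188
 bottom 444 454
  model axis -0.137 [[444.8, 183.2]]
  model axis -0.129 [[445.6, 182.5]]
  model axis -0.109 [[447.7, 180.6]]
top ring [[442.7, 184.8]]
```

Run:
```python
import cv2
g=cv2.cvtColor(cv2.imread("pics/scene8.png"),cv2.COLOR_BGR2GRAY)
print("     ",*range(222,254))
for v in range(224,252): print(v,*["%3d"%x for x in g[v,222:254]])
```

```text
222 223 224 225 226 227 228 229 230 231 232 233 234 235 236 237 238 239 240 241 242 243 244 245 246 247 248 249 250 251 252 253
224  20  25  32  63 108 109 103 104 102 102 102 104  97  90  81  75  87 105  98  99 121 125 124 125 124 125 125 122 123 124 127 126
225  22  15  23  52  84 106 102 106 103 103 103  98  96  93  76  66  86 104 104  92 112 123 128 126 118 126 126 125 126 125 124 121
226  30  22  20  35  73 107 108 104 106 104 101 102 103  98  85  82 103 116 114 106  96 123 127 121 122 125 125 128 125 126 122 129
227  66  26  11  30  61 102 106 104 103 103 101 102 105  98  84  88 110 127 133 130 105 113 122 128 122 128 121 125 123 128 126 121
228 105  41  19  34  62  85 104 105 100 106  95 101 104 100  89  88 116 159 175 164 122 100 118 126 122 128 123 128 119 124 124 126
229  99  56  47  77 107 121 112 102 106 104  94 103  98 101  96  96 138 174 174 171 147 107  97 118 126 123 121 126 123 125 128 123
230 114 113 120 143 176 167 127 106  98 101 104 100  99 103  97 100 129 148 129 140 146 116  89 111 127 127 123 124 127 126 128 124
231 126 164 182 182 193 178 138 110 104 100 103 
[... 2023 characters left out ...]
 182 179 178 181 182 182 179 170 131  78
247 108 105 121 151 176 184 184 179 176 145  97  73  68  65  60  67  76  83  89 117 159 183 186 179 178 181 184 184 187 184 158 100
248 112 108 112 128 162 181 185 181 181 170 132 102  84  76  82  79  90 102 126 154 179 183 185 181 179 181 178 178 188 181 169 132
249 111 110 109 119 149 177 188 187 183 182 169 152 129 123 117 117 128 155 170 177 184 188 187 184 181 174 180 180 180 171 158 150
250 120 114 109 111 124 155 179 184 182 180 182 181 173 175 171 172 181 183 184 181 184 180 188 185 181 182 177 180 172 146 132 145
251 122 115 109 104 115 136 170 189 186 185 185 180 180 184 183 187 186 185 184 181 181 182 178 186 184 181 178 179 176 152 148 183
```

{"op": "play_rows", "data": {"linear": [[0.001,0,-0.004],[0,0,-0.004],[0,0,-0.002],[0,0,-0.001],[0,0,0],[0,0,0]], "turn": [0,0,0,0,0,0]}}

```text
time: 18.42
tool_pos: [0.5571, -0.1501, 0.1924]
tool_rot: [0.0, 0.064, 0.998, -0.0]
contact_force: [-0.0, -0.4, -2.1]
gripper_width: 0.372
grasp_force: 60.7
```

{"op": "play_rows", "data": {"linear": [[0,0,-0.001],[0,0,-0.001],[0,0,0],[0,0,0]], "turn": [0,0,0,0]}}

```text
time: 18.92
tool_pos: [0.5571, -0.1501, 0.1903]
tool_rot: [-0.0, 0.064, 0.998, 0.0]
contact_force: [0.4, -0.4, -2.7]
gripper_width: 0.365
grasp_force: 60.7
```

{"op": "play_rows", "data": {"linear": [[0,0,-0.001],[0,0,-0.001],[0,0,0],[0,0,0]], "turn": [0,0,0,0]}}

```text
time: 19.42
tool_pos: [0.5571, -0.1501, 0.1883]
tool_rot: [-0.0, 0.064, 0.998, 0.0]
contact_force: [-0.4, -0.1, -2.7]
gripper_width: 0.368
grasp_force: 60.7
```

{"op": "play_rows", "data": {"linear": [[0,0,-0.001],[0,0,0],[0,0,0]], "turn": [0,0,0]}}

```text
time: 19.8
tool_pos: [0.5571, -0.1501, 0.1873]
tool_rot: [-0.0, 0.064, 0.998, 0.0]
contact_force: [-0.5, -0.7, -2.3]
gripper_width: 0.366
grasp_force: 60.7
```

{"op": "play_rows", "data": {"linear": [[0,0,-0.001],[0,0,0],[0,0,0]], "turn": [0,0,0]}}

```text
time: 20.18
tool_pos: [0.5571, -0.1501, 0.1863]
tool_rot: [0.0, 0.064, 0.998, -0.0]
contact_force: [-0.6, 0.1, -2.3]
gripper_width: 0.37
grasp_force: 60.7
```

{"op": "play_rows", "data": {"linear": [[0,0,-0.001],[0,0,0],[0,0,0]], "turn": [0,0,0]}}

```text
time: 20.55
tool_pos: [0.5571, -0.1501, 0.1853]
tool_rot: [-0.0, 0.064, 0.998, 0.0]
contact_force: [0.4, -0.4, -3.8]
gripper_width: 0.367
grasp_force: 60.7
```

{"op": "play_rows", "data": {"linear": [[0,0,-0.001],[0,0,0],[0,0,0]], "turn": [0,0,0]}}

```text
time: 20.92
tool_pos: [0.5571, -0.1501, 0.1843]
tool_rot: [-0.0, 0.064, 0.998, -0.0]
contact_force: [-1.0, 1.5, -2.5]
gripper_width: 0.368
grasp_force: 60.7
```

{"op": "play_rows", "data": {"linear": [[0,0,-0.001],[0,0,0],[0,0,0]], "turn": [0,0,0]}}

```text
time: 21.3
tool_pos: [0.557, -0.15, 0.1832]
tool_rot: [-0.0, 0.064, 0.998, 0.0]
contact_force: [0.7, -0.2, -2.7]
gripper_width: 0.366
grasp_force: 60.7
```

{"op": "play_rows", "data": {"linear": [[0,0,-0.001],[0,0,0],[0,0,0]], "turn": [0,0,0]}}

```text
time: 21.68
tool_pos: [0.5571, -0.1501, 0.1823]
tool_rot: [0.0, 0.064, 0.998, -0.0]
contact_force: [0.5, 0.4, -1.9]
gripper_width: 0.368
grasp_force: 60.7
```

Run:
```python
from tilt import *
s=state()
g=np.mean([cv2.cvtColor(grab_frame("scene"),cv2.COLOR_RGB2GRAY) for _ in range(3)],axis=0)
print("     ",*range(228,246))
for v in range(234,251): print(v,*["%3d"%x for x in g[v,228:246]])
print(s['contact_force'])
for dx in (-.003,0,.003):
  A=s['tool_pos']+np.array([dx,0,0]);print(dx,[proj("scene",A+[0,0,h]).round(1).tolist() for h in (-.135,-.127,-.107)])
```

```text
228 229 230 231 232 233 234 235 236 237 238 239 240 241 242 243 244 245
234 171 132 106 102  99 101 101 104  99  96  90  89 101 104 103 104 100  82
235 170 137 109 100 102 101 100 103  99  96  89  94 102 102 102 106 101  94
236 170 139 110 102 101  98  96  95  99  87  81  83  95 104 106 105 105 101
237 181 158 115 100  99  90  81  89  97  95  88  84  93 103 107 108 107 105
238 183 172 128  95  93  92  93  97  95  97  96  89  94 104 104 105 104 106
239 182 175 150 115  99 100 101 102 101 100 100  91  93 107 109 108 106 106
240 182 185 166 122 102 100 102  99 100 102 100  93  87  99 110 110 104 104
241 183 182 164 121 101 103 102 101 102  96  94  86  78  88 101 107 104 102
242 181 175 153 115 104 101  94  92  87  78  64  69  72  70  92 102 103 114
243 180 172 140 105  93  85  70  55  46  51  59  83  73  64  84  99 112 142
244 178 168 136  99  75  69  75  66  58  70  83  82  74  63  85 107 138 172
245 180 171 139 101  75  67  76  82  80  86  83  75  63  69 100 138 171 180
246 182 175 154 114  80  64  67  79  81  80  80  69  68  88 131 168 183 182
247 183 178 170 143  97  74  68  61  63  68  75  80  88 116 159 184 183 178
248 184 184 180 167 133 104  88  81  78  79  88 102 124 151 177 186 186 182
249 184 183 181 180 170 153 127 120 118 119 129 150 170 178 183 186 186 183
250 182 187 181 182 183 179 175 174 174 177 179 181 182 184 182 183 188 184
[ 0.46745309  0.3880024  -1.93508814]
-0.003 [[[236.2, 242.2]], [[235.9, 241.1]], [[235.1, 238.4]]]
0 [[[236.5, 242.9]], [[236.2, 241.8]], [[235.4, 239.1]]]
0.003 [[[236.8, 243.6]], [[236.5, 242.6]], [[235.7, 239.8]]]
```

{"op": "play_rows", "data": {"linear": [[0,0,-0.001],[0,0,0],[0,0,0]], "turn": [0,0,0]}}

```text
time: 22.2
tool_pos: [0.557, -0.1501, 0.1813]
tool_rot: [-0.0, 0.064, 0.998, 0.0]
contact_force: [0.7, 0.3, -3.3]
gripper_width: 0.369
grasp_force: 60.7
```

{"op": "play_rows", "data": {"linear": [[0,0,-0.001],[0,0,0],[0,0,0]], "turn": [0,0,0]}}

```text
time: 22.58
tool_pos: [0.5571, -0.1501, 0.1804]
tool_rot: [0.0, 0.064, 0.998, -0.0]
contact_force: [0.5, -1.1, -1.9]
gripper_width: 0.366
grasp_force: 60.9
```

{"op": "play_rows", "data": {"linear": [[0,0,-0.001],[0,0,0],[0,0,0]], "turn": [0,0,0]}}

```text
time: 22.95
tool_pos: [0.5572, -0.1501, 0.1797]
tool_rot: [0.0, 0.064, 0.998, -0.0]
contact_force: [-0.4, -0.2, -0.6]
gripper_width: 0.368
grasp_force: 61.0
```

{"op": "play_rows", "data": {"linear": [[0,0,-0.001],[0,0,0],[0,0,-0.001],[0,0,0],[0,0,0],[0,0,0]], "turn": [0,0,0,0,0,0]}}

```text
time: 23.7
tool_pos: [0.5572, -0.1501, 0.1775]
tool_rot: [0.0, 0.064, 0.998, -0.0]
contact_force: [-0.6, 0.6, 1.6]
gripper_width: 0.366
grasp_force: 61.3
```

Run:
```python
from tilt import *
F=[];im=0
for i in range(10):
    im=grab_frame("wrist")[:,:,::-1].copy();s=state();F.append(np.r_[s['contact_force'],s['ft_torque'],s['tool_pos'][2]])
print(np.mean(F,0).round(4),np.std(F,0).round(3),s['time'])
face2(im,225,246);face2(im,215,246)
g=np.mean([cv2.cvtColor(grab_frame("scene"),cv2.COLOR_RGB2GRAY) for _ in range(3)],axis=0)
print("     ",*range(228,246))
for v in range(240,251): print(v,*["%3d"%x for x in g[v,228:246]])
```

```text
[-0.5769  0.3057  2.4207  0.0489  0.108  -0.0168  0.1774] [0.512 0.393 0.367 0.034 0.032 0.039 0.   ] 24.2
res 1.41 w [59.88 62.85] P [[20.1, 1.6], [13.4, -8.5]] tilt 33.38 drift [1.1200e-01 2.9232e+02]
res 1.9 w [50.14 64.58] P [[13.9, 31.7], [15.3, -12.1]] tilt -1.86 drift [-1.70000e-02  3.22753e+02]
      228 229 230 231 232 233 234 235 236 237 238 239 240 241 242 243 244 245
240 185 182 159 120 101 103 102 103 101 102 100  94  88 100 108 111 108 104
241 181 180 164 122 104 101 102 100  98 102  98  96  85  85 102 107 104 106
242 180 176 153 116 104 102 103 102 101  92  88  90  80  70  93 103 101 111
243 181 172 139 110 102  97  98  91  81  62  54  72  73  63  85  98 110 142
244 181 169 132 100  85  81  70  58  53  50  62  75  71  66  84 109 140 171
245 182 170 139 104  77  65  73  77  77  80  81  73  65  70  98 141 170 179
246 182 174 151 114  81  62  63  77  83  79  77  65  67  87 127 171 184 182
247 186 181 171 142  98  77  64  67  65  70  78  83  89 115 158 184 182 181
248 184 183 182 167 130 106  86  77  80  80  87 101 123 153 178 186 184 184
249 185 185 182 180 168 150 129 117 116 119 128 152 170 180 183 186 184 182
250 179 185 182 184 181 179 175 174 175 175 178 182 184 184 183 182 185 185
```

```bash
cat > fit.py <<'E'
from tilt import *
s=state();g=np.mean([cv2.cvtColor(grab_frame("scene"),cv2.COLOR_RGB2GRAY) for _ in range(4)],axis=0)
r0,r1,c0,c1=240,251,228,246;S=8
th=np.linspace(0,2*np.pi,48,endpoint=False);C=np.c_[np.cos(th),np.sin(th),0*th]
yaw=-.1267;b=pose([0,0,yaw],[[.02,.012,0],[.016,.016,0],[-.016,.016,0],[-.02,.012,0],[-.02,-.012,0],[-.016,-.016,0],[.016,-.016,0],[.02,-.012,0]])
def img(v):
    dx,dy,rx,ry,gb,gn,gg,gi,gr,sg=v;I=np.full(((r1-r0+8)*S,(c1-c0+8)*S),182.)
    def fill(P,val):
        u=(proj("scene",P)-[c0-4-.0,r0-4-.0]+.5)*S
        h=cv2.convexHull(u.astype(np.float32));cv2.fillConvexPoly(I,np.round(h*16).astype(np.int32),float(val),shift=4)
    R0=np.array([.559+rx,-.1497+ry,.047])
    for r,val in ((.0235,gg),(.0149,gr),(.0138,gi)): fill(R0+C*r,val)
    A=np.array([.559+dx,-.1497+dy,.047])
    cyl=lambda r,z0,z1:np.r_[A+C*r+[0,0,z0],A+C*r+[0,0,z1]]
    fill(cyl(.009,0,.005),gn);fill(cyl(.0125,.005,.025),gb)
    fill(np.r_[A+b+[0,0,.025],A+b+[0,0,.06]],101)
    I=cv2.GaussianBlur(I,(0,0),sg*S);I=cv2.resize(I,None,fx=1/S,fy=1/S,interpolation=cv2.INTER_AREA)
    return I[4:-4,4:-4]
obs=g[r0:r1,c0:c1]
f=lambda v:(img(v)-obs).ravel()
for d in ((0,0),(-.004,0),(.004,0)):
    o=least_squares(f,[*d,0,0,45,60,107,85,50,.6],diff_step=None,x_scale=[.003]*4+[20]*5+[.3],method='trf',jac=lambda v:np.c_[tuple((f(v+e)-f(v-e))/(2*np.abs(e).max()) for e in np.diag([.0007]*4+[2.]*5+[.05]))],loss="soft_l1",f_scale=5)
    print((o.x[:4]*1000).round(1),o.x[4:].round(1),o.cost.round())
print(s['tool_pos']-[.559,-.1497,0]);print((img(o.x)-obs).round().astype(int))
E
python3 fit.py
```

```text
[-7.4  0.5 -1.2  0.1] [-20.8 -33.4  89.4  89.9 -56.5   0.7] 4011.0Traceback (most recent call last):
  File "fit.py", line 22, in <module>
    o=least_squares(f,[*d,0,0,45,60,107,85,50,.6],diff_step=None,x_scale=[.003]*4+[20]*5+[.3],method='trf',jac=lambda v:np.c_[tuple((f(v+e)-f(v-e))/(2*np.abs(e).max()) for e in np.diag([.0007]*4+[2.]*5+[.05]))],loss="soft_l1",f_scale=5)
    return func(*args, **kwargs)
    result = trf(vector_fun.fun, vector_fun.jac, x0, f0, J0, lb, ub, ftol, xtol,
                 gtol, max_nfev, x_scale, loss_function, tr_solver,
                 tr_options.copy(), verbose, callback=callback_wrapped)
    return trf_no_bounds(
        fun, jac, x0, f0, J0, ftol, xtol, gtol, max_nfev, x_scale,
        loss_function, tr_solver, tr_options, verbose, callback=callback)
    J = jac(x)
    self._update_jac()
    ~~~~~~~~~~~~~~~~^^
    self.J = self.jac_wrapped(xp_copy(self.x), f0=self.f)
             ~~~~~~~~~~~~~~~~^^^^^^^^^^^^^^^^^^^^^^^^^^^^
    J = self.jac(x)
    return self.f(x, *self.args, **self.kwargs)
           ~~~~~~^^^^^^^^^^^^^^^^^^^^^^^^^^^^^^
  File "fi
[... 689 characters left out ...]
n np.diag([.0007]*4+[2.]*5+[.05]))],loss="soft_l1",f_scale=5)
                                                                                                                                     ~^^^^^
  File "fit.py", line 20, in <lambda>
    f=lambda v:(img(v)-obs).ravel()
                ~~~^^^
  File "fit.py", line 12, in img
    for r,val in ((.0235,gg),(.0149,gr),(.0138,gi)): fill(R0+C*r,val)
                                                     ~~~~^^^^^^^^^^^^
  File "fit.py", line 9, in fill
    u=(proj("scene",P)-[c0-4-.0,r0-4-.0]+.5)*S
       ~~~~^^^^^^^^^^^
  File "h.py", line 7, in proj
    c=camera_info(n);P=np.atleast_2d(P)
ValueError: time passes only in moves, steps and waits
```

```bash
python3 - <<'E'
import re
t=open('h.py').read()
t=t.replace("def proj(","_c={}\ndef ci(n):\n    if n not in _c: _c[n]=camera_info(n)\n    return _c[n]\ndef proj(").replace("c=camera_info(n);P","c=ci(n);P")
open('h.py','w').write(t)
f=open('fit.py').read();i=f.index("for d in");f=f[:i]+'''
np.save('g9.npy',g)
J=lambda v:np.c_[tuple((f(v+e)-f(v-e))/(2*np.abs(e).max()) for e in np.diag([.0007]*4+[2.]*5+[.05]))]
lo=[-.012]*2+[-.004]*2+[20,20,100,75,20,.3];hi=[.012]*2+[.004]*2+[75,130,115,95,70,1]
for d in ((0,0),(-.005,0),(.004,0)):
    o=least_squares(f,[*d,0,0,45,60,107,85,50,.6],x_scale=[.003]*4+[20]*5+[.3],jac=J,bounds=(lo,hi),loss="soft_l1",f_scale=5,max_nfev=40)
    print((o.x[:4]*1000).round(1),o.x[4:].round(1),o.cost.round())
print(s['time'],s['tool_pos']-[.559,-.1497,0]);print((img(o.x)).round().astype(int))
'''
open('fit.py','w').write(f)
E
python3 fit.py
```

```text
[-8.3  0.3 -0.7 -0.1] [ 20.7  40.6 100.   76.1  20.    0.5] 5037.0
[-8.3  0.3 -0.7 -0.1] [ 20.5  46.2 100.   76.1  20.    0.5] 5033.0
[-8.3  0.4 -0.7 -0.1] [ 23.   20.1 100.   75.7  20.    0.5] 5043.0
24.55 [-0.00189461 -0.00040425  0.17733395]
[[182 182 164 115 101 101 101 101 101 101 101 101 101 100 108 146 179 182]
 [182 182 167 118 101 101 101 101 101 101 101 101  97  93 100 122 170 182]
 [182 181 153 109 101 101 101 101  99  96  92  91  84  78  97 111 160 181]
 [182 178 139 103 100  99  96  86  73  62  61  73  74  72  95 108 157 181]
 [182 177 135 102  92  81  79  64  55  58  68  75  72  75  97 113 163 181]
 [182 179 142 104  92  71  73  74  74  75  75  74  71  86 101 128 173 182]
 [182 181 158 112  98  82  69  72  74  74  72  71  83  98 112 154 180 182]
 [182 182 175 137 106  98  87  78  72  72  78  88  98 110 144 176 182 182]
 [182 182 181 170 137 111 102  98  95  95  99 104 118 148 175 182 182 182]
 [182 182 182 181 175 156 134 122 116 118 128 144 164 178 182 182 182 182]
 [182 182 182 182 182 181 176 171 167 169 174 179 181 182 182 182 182 182]]
```

{"op": "play_rows", "data": {"linear": [[0,0,0.005],[0,0,0.003],[0.003,0,0],[0,0,-0.003],[0,0,-0.002],[0,0,-0.001],[0,0,-0.001],[0,0,-0.001]], "turn": [0,0,0,0,0,0,0,0]}}

```text
time: 25.75
tool_pos: [0.56, -0.15, 0.1777]
tool_rot: [-0.0, 0.064, 0.998, 0.0]
contact_force: [-2.6, 1.5, 2.0]
gripper_width: 0.366
grasp_force: 61.3
```

```bash
cat >> fit.py <<'E'
F=[]
for i in range(8):
    im=grab_frame("wrist")[:,:,::-1].copy();s=state();F.append(np.r_[s['contact_force'],s['tool_pos']])
print(np.mean(F,0).round(4),s['time'])
cv2.imwrite("pics/w9.png",im);top=grab_frame("top");G=cv2.cvtColor(top,cv2.COLOR_RGB2GRAY)
d=im[:,:,2].astype(int)-im[:,:,0]
print("top    ",*range(432,462))
for v in range(172,198): print(v,*["%3d"%x for x in G[v,432:462]])
E
python3 fit.py
```

```text
[-5.9  0.3 -0.6  0. ] [ 22.6  20.6 100.   75.2  20.7   0.5] 5930.0
[-5.4  0.3 -0.6  0. ] [ 20.5 129.4 100.   75.1  20.1   0.5] 5923.0
[-5.5  0.2 -0.6  0. ] [ 21.4  20.5 100.   75.1  20.    0.5] 5937.0
25.75 [ 0.00103673 -0.00028218  0.17769697]
[[182 181 164 116 101 101 101 101 101 101 101 101 101 101 108 145 178 182]
 [182 182 168 119 101 101 101 101 101 101 101 101 101  99 101 120 168 182]
 [182 181 155 110 101 101 101 101 101 101 100 100  96  86  97 110 158 181]
 [182 179 141 104 101 101 101 100  97  91  84  84  82  73  95 108 156 181]
 [182 178 136 102  99  95  93  80  64  54  56  69  72  75  96 112 161 181]
 [182 179 144 104  95  78  75  67  61  63  70  73  71  84 101 126 172 182]
 [182 181 160 113  99  84  70  71  73  73  72  72  81  97 110 152 180 182]
 [182 182 175 139 106  98  87  76  73  74  79  88  98 108 140 174 182 182]
 [182 182 181 170 138 111 102  98  95  96  99 104 117 146 173 181 182 182]
 [182 182 182 181 174 155 134 121 116 117 126 141 162 178 182 182 182 182]
 [182 182 182 182 182 180 176 170 167 168 173 178 181 182 182 182 182 182]]
[-1.8491  0.8438  2.5538  0.5
[... 2678 characters left out ...]
 148 148 164 194 226 244 252 255 255 246 199 151 105  55  33  32  37  38  41  29
193 159 160 159 159 156 158 158 155 159 178 190 200 230 250 255 255 254 254 255 255 255 254 224 174 141 102  58  34  30  33
194 156 156 159 158 156 157 156 157 192 239 255 255 255 254 254 253 253 252 253 254 255 255 255 255 255 223 150  75  31  34
195 152 154 153 156 154 153 151 170 230 255 255 254 253 252 253 253 252 252 252 252 253 253 254 255 255 255 223 119  40  28
196 195 200 199 196 181 154 148 169 235 255 254 252 252 252 252 252 252 252 252 252 252 252 252 253 254 236 164  76  30  34
197 255 255 255 255 243 190 156 183 240 254 253 252 251 252 252 252 252 253 252 252 253 252 252 253 252 212 110  43  28  36
```

```bash
sed -e 's/^s=state().*/g=np.load("g9.npy")/' -e '/^np.save/d' -e '/^print(s\[/,$d' fit.py > fit2.py
python3 - <<'E'
src=open('fit2.py').read()
for r in (0,.002,.004):
    a=src.replace("fill(np.r_[A+b+[0,0,.025],A+b+[0,0,.06]],101)",f"k=1-{r}/.018;m=1-.3*{r}/.018;fill(np.r_[A+b*[k,k,1]+[0,0,.025],A+b*[m,m,1]+[0,0,.025+.3*{r}],A+b+[0,0,.025+{r}],A+b+[0,0,.06]],101)").replace("((0,0),(-.005,0),(.004,0))","((-.003,0),)")
    a=a.replace("hi=[.012]*2+[.004]*2+[75","hi=[.012]*2+[.004]*2+[60").replace("lo=[-.012]*2+[-.004]*2+[20","lo=[-.012]*2+[-.004]*2+[35")
    print(r);exec(a)
print(img(o.x)[1:8].round().astype(int));print(obs[1:8].round().astype(int))
E
```

```text
0
[-5.9  0.2 -0.6  0. ] [ 36.   20.5 100.   75.   20.    0.5] 6015.0
0.002
[-4.6  0.2 -0.6  0. ] [ 35.  129.4 100.   75.1  20.1   0.5] 5900.0
0.004
[-3.7  0.2 -0.6  0. ] [ 40.3 129.5 100.   75.   20.    0.5] 5880.0
[[182 182 168 120 102 101 101 101 101 101 101 101 100  98 101 121 168 182]
 [182 181 155 110 101 101 101 101 101 101 100  99  94  84  97 110 158 181]
 [182 179 142 104 101 101 101 100  97  92  85  79  77  72  94 108 156 181]
 [182 177 137 102  98  93  90  79  67  58  54  62  70  75  96 112 161 181]
 [182 179 144 104  95  76  71  62  55  57  64  71  70  84 101 126 172 182]
 [182 181 160 114  99  84  70  70  70  71  72  72  81  97 110 152 179 182]
 [182 182 175 139 106  98  87  76  73  74  79  88  98 109 140 174 182 182]]
[[182 180 163 122 104 102 101 100 102 102 100  94  90  86 102 110 106 105]
 [180 176 153 115 107 104 102 103 102 104 102  94  88  75  91 106 103 105]
 [180 170 140 110 108 107 103 100  95  96  95  81  77  68  87  98 100 104]
 [184 171 134 105  96  96  94  80  63  52  54  64  69  66  82  95 108 122]
 [180 172 141 104  82  71  76  68  59  53  57  64  59  70  95 119 144 167]
 [183 175 152 116  80  61  66  74  72  75  72  66  70  90 125 167 178 181]
 [184 180 171 142  99  75  69  64  64  70  77  79  90 118 159 184 185 183]]
```

{"op": "play_rows", "data": {"linear": [[0,0,0.005],[0.002,0,0.003],[0,0,0],[0,0,-0.003],[0,0,-0.002],[0,0,-0.001],[0,0,-0.001],[0,0,-0.001]], "turn": [0,0,0,0,0,0,0,0]}}

```text
time: 27.4
tool_pos: [0.5621, -0.1501, 0.1777]
tool_rot: [0.0, 0.064, 0.998, -0.0]
contact_force: [-1.3, 0.9, 2.0]
gripper_width: 0.372
grasp_force: 61.2
```

{"op": "play_rows", "data": {"linear": [[0,0,0],[0,0,0],[0,0,0],[0,0,0]], "turn": [0,0,0,0]}}

```text
time: 27.9
tool_pos: [0.5621, -0.1501, 0.1774]
tool_rot: [0.0, 0.064, 0.998, -0.0]
contact_force: [-1.9, 0.8, 2.0]
gripper_width: 0.369
grasp_force: 61.2
```

Run:
```python
from tilt import *
F=[]
for i in range(10):
    im=grab_frame("wrist")[:,:,::-1].copy();s=state();F.append(np.r_[s['contact_force'],s['tool_pos']])
print(np.mean(F,0).round(4),s['time'],s['joint_vel'].round(4) if hasattr(s['joint_vel'],'round') else s['joint_vel'])
# body edges vs bright frame/glass: outermost hue change (R-B)
d=im[:,:,2].astype(int)-im[:,:,0]
for v in (212,228,243): print(v,d[v,284:300].tolist(),d[v,338:358].tolist())
r=[x for x in trace("wrist","reader")];print([(x['p'],x['location']) for x in r])
m=min(r,key=lambda x:np.hypot(x['location'][0]-318,x['location'][1]-270))['region']
for v in range(188,248,6): u=np.nonzero(m[v])[0]; print(v,u.min() if len(u) else 0,u.max() if len(u) else 0,end='; ')
```

```text
[-1.3638  0.5477  2.5909  0.5621 -0.1501  0.1773] 28.4 [-0.0017 -0.0009 -0.0005 -0.0007  0.0002 -0.0013]
212 [6, 6, 5, 5, 6, 5, 6, 6, 5, 5, 5, 7, 9, 10, 9, 6] [-2, -2, 7, 6, 8, 9, 7, 5, 5, 5, 6, 5, 5, 5, 5, 6, 5, 6, 6, 6]
228 [-25, -24, -20, -3, 5, 6, 5, 6, 8, 9, 10, 8, 8, 2, -2, -2] [-2, -2, -2, -3, -1, 6, 7, 9, 9, 8, 6, 6, 7, 6, 6, 5, 6, 6, 6, 5]
243 [-25, -25, -26, -22, -5, 9, 10, 9, 8, 9, 9, 9, 9, 9, 8, 9] [9, 9, 9, 9, 9, 9, 9, 8, 9, 9, 9, 9, 8, 6, 6, 6, 7, 6, 6, 6]
[(0.61, [322.5, 274.0])]
188 300 339; 194 296 342; 200 296 342; 206 296 343; 212 295 344; 218 293 346; 224 292 348; 230 291 349; 236 289 350; 242 288 352;
```

Run:
```python
from tilt import *
im=grab_frame("wrist")[:,:,::-1].copy();a=cv2.imread("pics/w7.png")
t=a[205:262,300:338];r=cv2.matchTemplate(im[195:272,290:348],t,cv2.TM_CCOEFF_NORMED);_,mx,_,loc=cv2.minMaxLoc(r);print(mx,loc,"expect (10,10)")
sft=cv2.phaseCorrelate(np.float32(cv2.cvtColor(a[206:240,302:336],cv2.COLOR_BGR2GRAY)),np.float32(cv2.cvtColor(im[206:240,302:336],cv2.COLOR_BGR2GRAY)));print(sft)
s=state();print(s['time'],s['contact_force'])
for n,P in (("scene",None),):
    grab_frame(n)
    for k in("beaker","timer","jar"): print(k,[(x['p'],x['location']) for x in trace(n,k)][:1])
```

```text
0.9961400628089905 (10, 10) expect (10,10)
((0.060591755508532685, -0.14988166018154203), 0.893538299534056)
28.5 [-1.60173625  0.42879787  2.63638272]
beaker [(0.87, [293.1, 264.2])]
timer [(0.89, [349.3, 267.2])]
jar [(0.76, [264.5, 299.5])]
```

Tilt is unchanged at about 0°, the push is about 5 N, and the bystanders haven't moved. I'm handing in.

```bash
python3 -c "
from plant import *
print(job_done())"
```

```text
the job is handed in; nothing more can be done
None
```

The job is handed in: the frame is caught shut, and the reader is held upright (tilt about 0°) on the glass with about 5 N, so its nose should be about half in. The nose is inside the printed ring by my estimate, but my camera estimates of its x position differed by about 4 mm against a 5.5 mm margin, and I placed it between them.

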